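Clamp a bush in the iris chuck

TASK

Stand the loose thin-walled bush upright on the seat inside the three-jaw iris chuck, let go of it, then turn the chuck's slim knurled ring clockwise (seen from above) until all three jaws hold the bush snugly in the centre. Feel for the grip and stop there, since the thin wall must not be crushed; the fingers must not rub on the fixed collars just below and just above the ring, and the things lying nearby stay where they are. Leave the bush clamped and the chuck released.

Things in the scene. Friction and masses are not known exactly. Their poses are not given: they have to be found in the camera images.
- iris_chuck: Fixed upright iris chuck. Origin: centre of the underside of its 110 x 110 x 10 mm grey base plate (screw heads to height 15 mm), z up along its axis. Above it: lower collar to height 44 mm, slim ring 45 to 59 mm, top collar 60 to 68 mm. In the middle a well 40 mm across, open at the top, goes down to the flat seat at height 44 mm.
- lower_collar: Fixed grey collar under the ring: 69 mm in diameter over most of its height (82 mm at its foot), from height 10 to 44 mm above the bench; its flat top is the seat for the bush. Origin on the axis at height 10 mm. It is 2 mm larger in radius than the ring. Do not let the fingers or gripper press on it.
- ring_mid (a point): Centre of the slim knurled steel ring, on the axis, 52 mm above the bench; this point does not turn with it. The ring is 65 mm in diameter, 14 mm high (45 to 59 mm): hold it from above, fingertips above 45 mm. Clockwise from above closes the jaws, 6 mm per radian, against a drag of 0.35 N m; it stays where left. At the start 0.9 to 1.5 rad remain until the jaws touch the bush.
- top_collar: Fixed grey collar above the ring, with the jaws: 58 mm across outside, 40 mm inside, height 60 to 68 mm. Origin on the axis at height 60 mm. Flat fingers holding the ring pass 3.5 mm outside it; do not let them press on it. Three steel jaws (6 mm wide) slide out of its inner wall toward the axis as the ring turns; at first they are hidden in the wall or stick out up to 3 mm.
- bush: Loose thin-walled metal bush, a tube 24 mm in diameter, 52 mm long, 80 g, standing upright. Origin: centre of its underside, z up its axis. Seated in the chuck its top is 96 mm above the bench. Clamp force (sum of the three jaws) must be 12 to 70 N; aim for 35 N. From first touch to crushing the ring turns about 0.19 rad; each 10 N adds about 0.06 N m to the steady moment felt in free turning.
- bearing: Bystander: ball bearing, 52 mm across, 18 mm high, lying on the bench between bush and chuck. Leave it alone.
- hex_nut: Bystander: steel hexagon nut, 32 x 34 x 16 mm, lying on the bench near the chuck. Leave it alone.
- calliper: Bystander: steel calliper, 232 x 63 x 8 mm, lying flat behind the chuck. Leave it alone.

How it is judged:
On the way, in this order (a step that is already met when the one before it is completed fails the run):
1. the bush stands upright on the seat inside the chuck, let go, not yet clamped (horizontal distance between bush and iris_chuck below 0.01 m and z of bush in the frame of iris_chuck below 0.046 m and angle between bush's own z axis and vertical below 0.1 rad and contact force between the fingers and bush below 0.1 N and contact force between top_collar and bush below 5 N), for 0.2 s.
2. the ring has been turned until the jaws clamp the bush in the centre (contact force between top_collar and bush above 12 N and horizontal distance between bush and iris_chuck below 0.0025 m), for 0.2 s.
At the end, for the whole second after the job is handed in: The bush stands on the seat (within 2 mm), upright within 0.06 rad and within 2.5 mm of the chuck's axis, at rest, and the jaws in the top collar bear on it with more than 12 N in all, after the ring has been let go (all of step 2 and z of bush in the frame of iris_chuck between 0.042 and 0.046 m and angle between bush's own z axis and vertical below 0.06 rad and linear speed of bush below 0.01 m/s); the robot touches nothing.
It fails at once if the jaws (with the top collar that carries them) bear on the thin-walled bush with more than 70 N in all (contact force between top_collar and bush above 70 N).
It fails at once if the fingers or the gripper press on a fixed collar with more than 4 N (contact force between any of the fingers, the arm and lower_collar above 4 N or contact force between any of the fingers, the arm and top_collar above 4 N).
It fails at once if a bystander is moved by more than 20 mm (distance of any of bearing, hex_nut, calliper from where it was at the start of the episode above 0.02 m).
It also fails if it takes over 64 s, if anything falls off the work surface, if the arm or the gripper's body presses on something with over 40 N, if the wrist force passes 120 N, or if a joint passes its speed limit or range.

ROBOT

A 6-joint arm with a two-finger parallel gripper is mounted at the origin on a cart in front of the work surface, level with it; the furniture and walls round the work are solid. World frame = base frame: x ahead of the robot, y to its left, z up, the work surface at z = 0. Lengths are in m, angles in rad, forces in N, time in s.
With the tool pointing down it reaches from about 0.375 to 0.9 m from the base axis. Payload 3.1 kg.
Tool frame: the origin (TCP) lies at the very end of the fingers, on their centre line; the grasp point (between the pads) lies 19 mm behind it (manip.grasp_offset is the distance from the TCP to the grasp point, in m); y points along the fingers, z is the direction in which the jaws open and shut, and the axes are right-handed (so a half turn about y gives the same grasp; the last joint's range is limited). The gripper opens to 85 mm and grips with 20 to 120 N. Pads are 22 mm wide; open, the fingers measure 114 mm over their backs; the gripper's body (76 mm by 85 mm) begins 54 mm behind the grasp point. The pads swing forward as they close: fully open they stand 13 mm farther back than shut.
Start: joints at [-1.383, 0.527, 1.433, -0, 1.181, -0.178], TCP at [0.224, -0.584, 0.231] pointing down, gripper open.
Joint ranges: [-3.08, 3.08], [-0.75, 2.2], [0.22, 2.44], [-1.43, 4.57], [0, 2.65], [-2.85, 2.85]. Speed limits (rad/s): [2.79, 2.79, 3.14, 3.14, 3.14, 3.14].

INTERFACE

Orientations are given as a unit quaternion [x, y, z, w].
In Python, from station import manip gives the robot as it stands.
- The arm moves only by the tool apply_moves, never from a script. Its argument "motion" is a list of rows, each a list of 5 numbers: the finger opening in mm, from 0 to 85.4, then the shift along the tool's x, y, z in units of 30 mm (1.0 is 30 mm), then the turn about the tool's y in units of 10 degrees (1.0 is 10 degrees). In form: [[fingers, x, y, z, twist], ...]. A call has 1 to 12 rows; each row is the pose to reach, as a shift and turn from the pose commanded when the call began, along the tool's axes at that moment; what a row does not reach only later rows make up. A row lasts 1/8 s, in which the tool goes at most 62.5 mm and 10.7 degrees, less where a joint would pass 70% of its speed; a pose out of reach is approached as far as the arm can. A call with a gripper value outside its range is refused whole. The fingers move at their own pace and stop on an object; "squeeze" is the grip in N (left out, the last holds). Time passes only in rows, so rows that repeat a pose let the fingers close. It gives the time, the measured TCP pose, the force and the opening at its end, in the units of the state.
- manip.sense(): the state, without advancing time (a new reading comes with each control period).
- manip.snapshot(name): name is "scene" or "top"; returns the picture (400x640x3 uint8, red, green, blue); there is no depth.
- manip.get_calibration(name): a dict with "intrinsics" (3x3 intrinsics, pixels), "extrinsics" (4x4, takes a point from camera to world coordinates). Camera axes: x right, y up, looking along -z (the intrinsics and any distortion apply to the point x, -y, -z); pixel columns grow to the right and rows downward; lengths in m; the calibration is good to about 2 mm. A picture is of the moment at which its call begins. get_calibration takes no time and is no camera call.
- manip.sign_off(): hands the job in, once; it reports no verdict.
The state is a dict: "t": time; "q": joint angles; "qd": joint speeds; "tau": joint torques, N m; "tcp_pos": TCP position; "tool_rot": TCP orientation; "force": force on the tool from outside, world axes, zero at the start; "ft_torque": the same for the moment, N m; "finger_gap": opening from 0.0 (shut) to 1.0 (fully open).
Only numpy, scipy, OpenCV 4.12 (cv2) and the standard library are available. Lean on these libraries where they do the work, as an engineer would, in place of code of your own. Each camera call takes 0.05 s, during which the arm holds its last target.

## Working session

There is one attempt and no reset: what is moved stays moved. The work goes in short steps, Python scripts to look and compute and a tool call to move; the robot and the scene stay as the last step left them, time stands still between calls to the robot, and variables do not carry over. Pictures are saved under pics/ and viewed, and the job is handed in when it is done.

Besides the shell and the picture viewer there is one more tool, called in YAML: its name, and indented under it one key for each argument. apply_moves: Moves the arm, as the interface text tells. Its arguments: {"type":"object","properties":{"motion":{"type":"array"},"squeeze":{"type":"number"}},"required":["motion"]}

```bash
ls; mkdir -p pics
python3 - <<'E'
from station import manip
import cv2,numpy as np
for n in ("scene","top"):
    im=manip.snapshot(n); cv2.imwrite(f"pics/{n}0.png",im[:,:,::-1])
    c=manip.get_calibration(n); print(n,c)
print(manip.sense(), manip.grasp_offset)
E
```

```text
pics
scene {'intrinsics': array([[425.56603468,   0.        , 322.33341074],
       [  0.        , 425.56603468, 201.18927274],
       [  0.        ,   0.        ,   1.        ]]), 'extrinsics': array([[ 0.87058998,  0.39380672, -0.29493959,  0.33124051],
       [-0.49189396,  0.68368516, -0.53908713, -0.52807768],
       [-0.01065031,  0.61440285,  0.7889206 ,  0.7139324 ],
       [ 0.        ,  0.        ,  0.        ,  1.        ]])}
top {'intrinsics': array([[377.31685595,   0.        , 318.32750131],
       [  0.        , 377.31685595, 199.11606766],
       [  0.        ,   0.        ,   1.        ]]), 'extrinsics': array([[ 0.01147891,  0.98058115, -0.19577752,  0.4083563 ],
       [-0.99991588,  0.01007401, -0.00817032, -0.07234108],
       [-0.00603939,  0.19585483,  0.9806143 ,  0.88192814],
       [ 0.        ,  0.        ,  0.        ,  1.        ]])}
{'t': 0.1, 'q': array([-1.38349821e+00,  5.28371149e-01,  1.43378452e+00, -9.34402511e-06,
        1.18144460e+00, -1.78529684e-01]), 'qd': array([ 0.00014018, -0.00194593, -0.00315135, -0.00030049,  0.00114074,
        0.00161813]), 'tau': array([-5.96873633e-04, -4.43307137e+01, -1.78585947e+01, -1.95431971e-04,
        3.87362714e-03, -6.95818187e-06]), 'tcp_pos': array([ 0.22345909, -0.58297896,  0.23042947]), 'tool_rot': array([-0.12862697,  0.69601992, -0.69460035,  0.12861464]), 'force': array([0.0897723 , 0.16888233, 0.66669721]), 'ft_torque': array([-0.00086739,  0.0425844 , -0.03559057]), 'finger_gap': 0.9974646061719351} 0.0187
```

View pics/scene0.png

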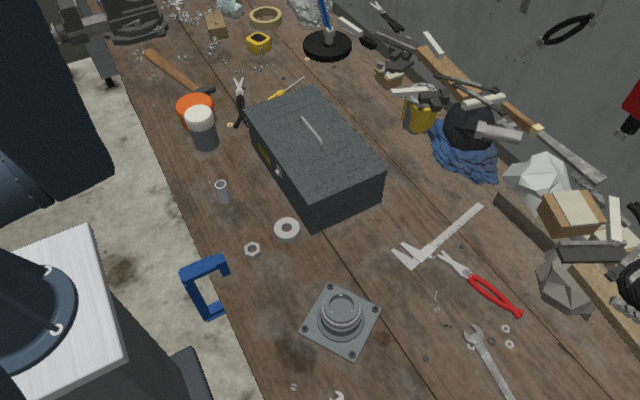

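View pics/top0.png

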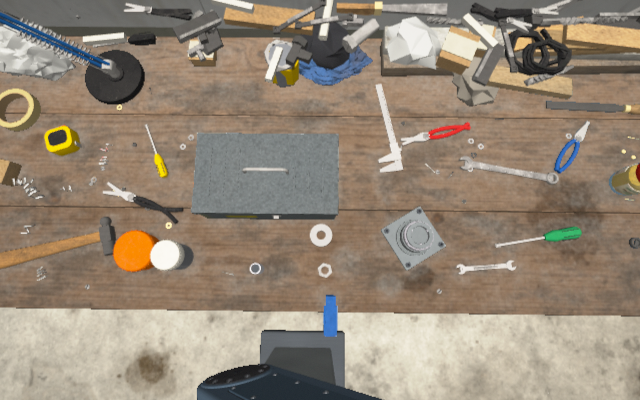

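The scene view shows the bush near (222,190), bearing (287,229), nut (252,249) and chuck (341,318). In the top view they are at (255,268), (321,235), (325,270) and (415,238). Next I'll zoom in to measure them.

Run:
```python
import cv2,numpy as np
s=cv2.imread("pics/scene0.png");t=cv2.imread("pics/top0.png")
def crop(im,x,y,w,h,k): return cv2.resize(im[y:y+h,x:x+w],None,fx=k,fy=k,interpolation=cv2.INTER_NEAREST)
a=crop(s,190,165,60,50,6);b=crop(t,225,245,60,50,6)
c=crop(s,295,275,90,90,4)[:300];d=crop(t,375,200,90,75,4)
cv2.imwrite("pics/z.png",np.vstack([np.hstack([a,b]),np.hstack([c[:, :360],d])]))
```

```text
(no output)
```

View pics/z.png

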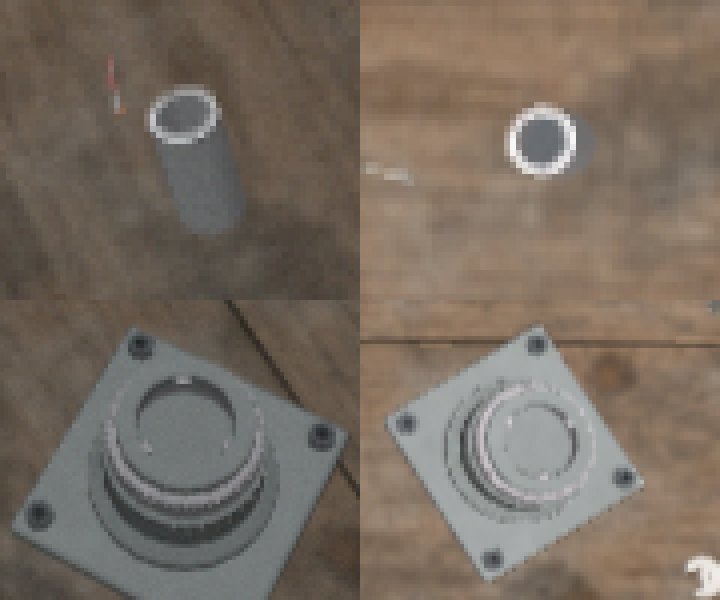

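```bash
cat > h.py <<'E'
import numpy as np,cv2
from station import manip
def ray(n,u,v):
    c=manip.get_calibration(n);K=c["intrinsics"];E=c["extrinsics"]
    d=np.array([(u-K[0,2])/K[0,0],-(v-K[1,2])/K[1,1],-1.]);return E[:3,3],E[:3,:3]@d
def onz(n,u,v,z):
    o,d=ray(n,u,v);return (o+d*(z-o[2])/d[2])
def proj(n,p):
    c=manip.get_calibration(n);K=c["intrinsics"];E=c["extrinsics"]
    q=E[:3,:3].T@(np.array(p)-E[:3,3]);return K[0,0]*q[0]/-q[2]+K[0,2],K[1,1]*-q[1]/-q[2]+K[1,2]
def tri(a,b):
    (o1,d1),(o2,d2)=ray("scene",*a),ray("top",*b)
    A=np.c_[d1,-d2];s,_,_,_=np.linalg.lstsq(A,o2-o1,rcond=None)
    p,q=o1+d1*s[0],o2+d2*s[1];return (p+q)/2,np.linalg.norm(p-q)
E
python3 - <<'E'
from h import *
s=cv2.imread("pics/scene0.png");t=cv2.imread("pics/top0.png")
def rim(im,x,y,w,h,thr):
    g=cv2.cvtColor(im[y:y+h,x:x+w],cv2.COLOR_BGR2GRAY); m=(g>thr).astype(np.uint8)
    n,l,st,c=cv2.connectedComponentsWithStats(m); i=1+np.argmax(st[1:,4])
    cs,_=cv2.findContours((l==i).astype(np.uint8),cv2.RETR_EXTERNAL,cv2.CHAIN_APPROX_NONE)
    e=cv2.fitEllipse(max(cs,key=len)); return (e[0][0]+x,e[0][1]+y),e[1]
a,ea=rim(s,205,172,40,30,150);b,eb=rim(t,240,255,30,30,165)
print(a,ea,b,eb,tri(a,b)); print(onz("scene",*a,.052),onz("top",*b,.052))
# screws
def dark(im,x,y,thr):
    r=6;g=cv2.cvtColor(im,cv2.COLOR_BGR2GRAY)[y-r:y+r+1,x-r:x+r+1].astype(float)
    w=np.clip(thr-g,0,None);yy,xx=np.mgrid[-r:r+1,-r:r+1];return x+(w*xx).sum()/w.sum(),y+(w*yy).sum()/w.sum()
T=[dark(t,x,y,95) for x,y in ((419,211),(386,230),(441,244),(408,264))]
S=[dark(s,x,y,80) for x,y in ((330,286),(375,309),(304,328))]
PT=[onz("top",*p,.015) for p in T];PS=[onz("scene",*p,.015) for p in S]
print(np.round(PT,4),np.mean(PT,0));print(np.round(PS,4),"diag mid",(PS[1]+PS[2])/2)
for n,a in(("bearing",(321,235)),("nut",(325,270))):print(n,onz("top",*a,.015))
E
```

```text
(220.03698348999023, 183.88077068328857) (7.891602993011475, 10.46785831451416) (254.82402992248535, 268.06383419036865) (10.705199241638184, 10.986295700073242) (array([0.42028276, 0.07107524, 0.04808684]), np.float64(0.00023169405312662954))
[0.41964602 0.06757403 0.052     ] [0.42034055 0.07038331 0.052     ]
[[ 0.5569 -0.3021  0.015 ]
 [ 0.5096 -0.2228  0.015 ]
 [ 0.4798 -0.3464  0.015 ]
 [ 0.4329 -0.2701  0.015 ]] [ 0.49482312 -0.28535859  0.015     ]
[[ 0.5084 -0.2259  0.015 ]
 [ 0.5556 -0.3039  0.015 ]
 [ 0.4317 -0.2725  0.015 ]] diag mid [ 0.49365239 -0.28822901  0.015     ]
bearing [ 0.49736925 -0.07222835  0.015     ]
nut [ 0.41838053 -0.08205804  0.015     ]
```

```bash
cat >> h.py <<'E'
from scipy.spatial.transform import Rotation as R
def delta(target,frm=None,rot=None):
    s=manip.sense();p=s["tcp_pos"] if frm is None else np.array(frm);r=R.from_quat(s["tool_rot"] if rot is None else rot)
    return np.round(r.inv().apply(np.array(target)-p)/0.03,3)
def show():
    s=manip.sense();m=R.from_quat(s["tool_rot"]).as_matrix()
    print("t",s["t"],"p",np.round(s["tcp_pos"],4),"F",np.round(s["force"],2),"M",np.round(s["ft_torque"],3),"gap",round(s["finger_gap"]*85.4,2),"q",np.round(s["q"],3))
    print("tool xyz cols",np.round(m,3).tolist(),"yaw of z",round(np.degrees(np.arctan2(m[1,2],m[0,2])),2),"tilt",round(np.degrees(np.arccos(-m[2,1])),2))
E
python3 - <<'E'
from h import *
show()
for p in ((.42,-.32,.23),(.42,.069,.15)): print(delta(p))
E
```

```text
t 0.1 p [ 0.2235 -0.583   0.2304] F [0.09 0.17 0.67] M [-0.001  0.043 -0.036] gap 85.18 q [-1.383  0.528  1.434 -0.     1.181 -0.179]
tool xyz cols [[-0.934, -0.0, 0.358], [-0.358, 0.002, -0.934], [-0.0, -1.0, -0.002]] yaw of z -69.04 tilt 0.12
[-9.254  0.029 -5.842]
[-13.891   2.721 -17.946]
```

apply_moves:
  motion:
    - [60,-1.5,0,-1,0]
    - [60,-3,0,-2,0]
    - [60,-4.6,0,-2.9,0]
    - [60,-6.2,0,-3.9,0]
    - [60,-7.7,0,-4.9,0]
    - [60,-9.25,0,-5.84,0]
    - [60,-9.9,0.4,-7.5,0]
    - [60,-10.5,0.8,-9.2,0]
    - [60,-11.2,1.2,-11,0]
    - [60,-11.9,1.6,-12.7,0]
    - [60,-12.6,2.1,-14.5,0]
    - [60,-13.3,2.5,-16.3,0]

```text
t: 1.6
tcp_pos: [0.4211, 0.0174, 0.1558]
tool_rot: [-0.128, 0.695, -0.695, 0.128]
force: [0.6, 0.8, 0.5]
finger_gap: 0.704
```

Run:
```python
from h import *
show()
print(delta((.42,.069,.10)))
```

```text
t 1.6 p [0.4211 0.0174 0.1558] F [0.59 0.83 0.54] M [-0.001  0.002  0.   ] gap 60.08 q [-0.225  0.392  2.004  0.     0.746  0.98 ]
tool xyz cols [[-0.934, 0.0, 0.357], [-0.357, 0.0, -0.934], [-0.0, -1.0, -0.0]] yaw of z -69.08 tilt 0.0
[-0.581  1.861 -1.619]
```

apply_moves:
  motion:
    - [65,0.24,0.5,0.53,0]
    - [65,0.24,2,0.53,0]
    - [65,0.24,3.5,0.53,0]
    - [65,0.24,4.7,0.53,0]
    - [65,0.24,4.9,0.53,0]
    - [65,0.24,4.9,0.53,0]
    - [65,0.24,5.0,0.53,0]
    - [65,0.24,5.05,0.53,0]

```text
t: 2.6
tcp_pos: [0.421, -0.0019, 0.0058]
tool_rot: [0.128, -0.695, 0.696, -0.129]
force: [-0.4, 0.0, 0.2]
finger_gap: 0.761
```

Run:
```python
from h import *
show()
```

```text
t 2.6 p [ 0.421  -0.0019  0.0058] F [-0.36  0.05  0.22] M [-0.013 -0.028 -0.046] gap 65.02 q [-0.271  0.735  2.096 -0.     0.308  0.934]
tool xyz cols [[-0.934, 0.002, 0.358], [-0.358, -0.001, -0.934], [-0.002, -1.0, 0.001]] yaw of z -69.04 tilt 0.14
```

apply_moves:
  motion:
    - [65,0,0.08,0,0]
    - [65,0,0.16,0,0]
    - [65,0,0.2,0,0]
    - [65,0,0.2,0,0]

```text
t: 3.1
tcp_pos: [0.4201, -0.0016, -0.0013]
tool_rot: [-0.129, 0.695, -0.695, 0.128]
force: [-0.5, -0.1, 0.3]
finger_gap: 0.76
```

apply_moves:
  motion:
    - [65,0,0.04,0,0]
    - [65,0,0.08,0,0]
    - [65,0,0.08,0,0]

```text
t: 3.48
tcp_pos: [0.4202, -0.0017, -0.0037]
tool_rot: [-0.129, 0.695, -0.695, 0.129]
force: [-0.1, 0.4, -1.4]
finger_gap: 0.757
```

apply_moves:
  motion:
    - [65,0,0.04,0,0]
    - [65,0,0.06,0,0]

```text
t: 3.72
tcp_pos: [0.4203, -0.0017, -0.0054]
tool_rot: [0.129, -0.695, 0.695, -0.129]
force: [1.5, -0.3, 0.7]
finger_gap: 0.764
```

apply_moves:
  motion:
    - [65,0,0.03,0,0]
    - [65,0,0.05,0,0]

```text
t: 3.98
tcp_pos: [0.4202, -0.0017, -0.0063]
tool_rot: [0.128, -0.695, 0.695, -0.129]
force: [-0.7, 0.8, 14.3]
finger_gap: 0.762
```

apply_moves:
  motion:
    - [65,0,0.03,0,0]
    - [65,0,0.03,0,0]

```text
t: 4.22
tcp_pos: [0.4203, -0.0017, -0.0064]
tool_rot: [0.128, -0.695, 0.696, -0.129]
force: [0.3, 0.4, 17.6]
finger_gap: 0.766
```

Run:
```python
from h import *
show()
print(delta((.420,.0692,.10)),delta((.420,.0692,.028)))
```

```text
t 4.225 p [ 0.4203 -0.0017 -0.0064] F [ 0.28  0.35 17.57] M [0.165 0.209 0.062] gap 65.38 q [-0.271  0.765  2.099  0.     0.276  0.934]
tool xyz cols [[-0.934, 0.001, 0.358], [-0.358, -0.0, -0.934], [-0.001, -1.0, 0.001]] yaw of z -69.04 tilt 0.09
[-0.841 -3.546 -2.206] [-0.838 -1.146 -2.208]
```

apply_moves:
  motion:
    - [65,0,-1.5,0,0]
    - [60,0,-3.5,0,0]
    - [60,-0.4,-3.5,-1.1,0]
    - [60,-0.84,-3.5,-2.2,0]
    - [60,-0.84,-3.5,-2.2,0]
    - [60,-0.84,-3.5,-2.2,0]

```text
t: 4.97
tcp_pos: [0.4201, 0.0688, 0.0971]
tool_rot: [0.129, -0.695, 0.695, -0.129]
force: [-0.3, -0.1, 0.0]
finger_gap: 0.704
```

Run:
```python
from h import *
show()
print(delta((.420,.0692,.028)))
a=manip.snapshot("scene")[:,:,::-1];b=manip.snapshot("top")[:,:,::-1]
k=4
cv2.imwrite("pics/b1.png",np.hstack([cv2.resize(a[140:240,170:270],None,fx=k,fy=k),cv2.resize(b[220:320,205:305],None,fx=k,fy=k)]))
```

```text
t 4.975 p [0.4201 0.0688 0.0971] F [-0.31 -0.07  0.02] M [ 0.032  0.047 -0.044] gap 60.08 q [-0.101  0.521  2.043 -0.     0.578  1.103]
tool xyz cols [[-0.934, -0.0, 0.358], [-0.358, -0.0, -0.934], [0.0, -1.0, 0.0]] yaw of z -69.0 tilt 0.01
[-0.003  2.303 -0.014]
```

View pics/b1.png

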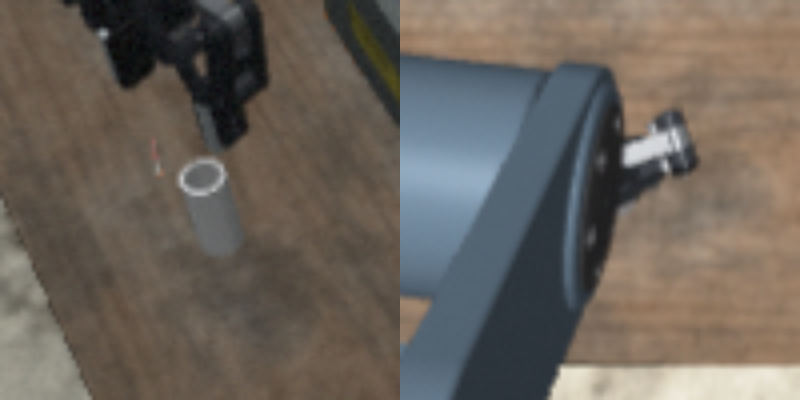

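The scene crop shows the bush below the open fingers, with its rim at about (221,184) and the fingers on either side. I'll descend and grip it.

apply_moves:
  motion:
    - [60,0,0.8,0,0]
    - [60,0,1.7,0,0]
    - [60,0,2.3,0,0]
    - [60,0,2.3,0,0]
    - [20,0,2.3,0,0]
    - [20,0,2.3,0,0]
    - [20,0,2.3,0,0]
    - [20,0,2.3,0,0]
    - [20,0,2.3,0,0]
    - [20,0,2.3,0,0]
  squeeze: 30

```text
t: 6.32
tcp_pos: [0.4207, 0.0688, 0.029]
tool_rot: [0.128, -0.695, 0.696, -0.129]
force: [0.6, -1.7, 6.7]
finger_gap: 0.27
```

Run:
```python
from h import *
show()
```

```text
t 6.325 p [0.4207 0.0688 0.029 ] F [ 0.57 -1.66  6.68] M [-0.308  0.044  0.003] gap 23.05 q [-0.101  0.68   2.077 -0.     0.383  1.104]
tool xyz cols [[-0.934, 0.002, 0.358], [-0.358, -0.0, -0.934], [-0.002, -1.0, 0.001]] yaw of z -69.02 tilt 0.11
```

Run:
```python
from h import *
print(delta((.4207,.0688,.14)),delta((.4945,-.2868,.14)),delta((.4945,-.2868,.115)))
```

```text
[-0.005 -3.701  0.005] [ 1.942 -3.693 11.953] [ 1.943 -2.86  11.952]
```

apply_moves:
  motion:
    - [20,0,-1.2,0,0]
    - [20,0,-2.4,0,0]
    - [20,0,-3.7,0,0]
    - [20,0.2,-3.7,1.3,0]
    - [20,0.5,-3.7,3,0]
    - [20,0.8,-3.7,4.8,0]
    - [20,1.1,-3.7,6.6,0]
    - [20,1.4,-3.7,8.4,0]
    - [20,1.7,-3.7,10.2,0]
    - [20,1.94,-3.7,11.4,0]
    - [20,1.94,-3.3,11.95,0]
    - [20,1.94,-2.86,11.95,0]

```text
t: 7.82
tcp_pos: [0.4939, -0.2864, 0.1129]
tool_rot: [-0.128, 0.696, -0.695, 0.128]
force: [-0.5, 0.6, -1.2]
finger_gap: 0.272
```

apply_moves:
  motion:
    - [20,0,0,0,0]
    - [20,0,0,0,0]

```text
t: 8.07
tcp_pos: [0.4936, -0.2847, 0.1136]
tool_rot: [-0.13, 0.696, -0.695, 0.129]
force: [0.0, 0.2, -1.2]
finger_gap: 0.269
```

Run:
```python
from h import *
show()
a=manip.snapshot("scene")[:,:,::-1];b=manip.snapshot("top")[:,:,::-1]
cv2.imwrite("pics/c1s.png",a)
cv2.imwrite("pics/c1t.png",b)
k=4
cv2.imwrite("pics/c1.png",np.hstack([cv2.resize(a[250:350,290:390],None,fx=k,fy=k),cv2.resize(b[180:280,365:465],None,fx=k,fy=k)]))
```

```text
t 8.075 p [ 0.4936 -0.2847  0.1136] F [ 0.02  0.18 -1.17] M [-0.035 -0.008  0.023] gap 22.97 q [-0.719  0.616  1.673  0.     0.854  0.484]
tool xyz cols [[-0.933, -0.002, 0.359], [-0.359, 0.002, -0.933], [0.001, -1.0, -0.002]] yaw of z -68.95 tilt 0.13
```

View pics/c1.png

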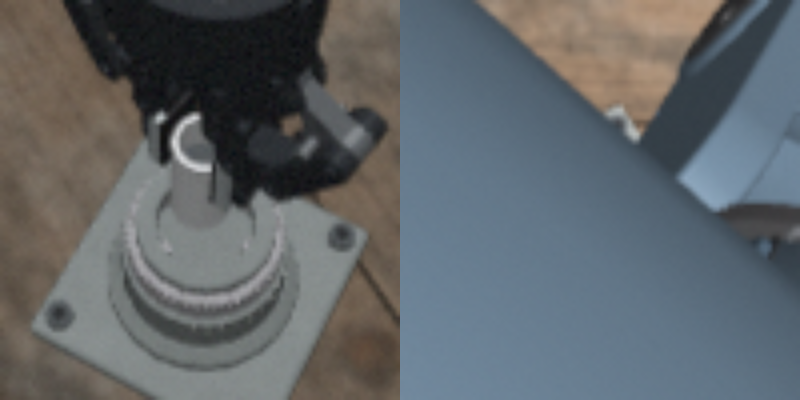

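Run:
```python
from h import *
from scipy.optimize import least_squares
a=cv2.imread("pics/c1s.png");g=cv2.cvtColor(a,cv2.COLOR_BGR2GRAY)
sub=g[276:296,331:345]
m=(sub>150).astype(np.uint8)
print(sub.tolist() if 0 else '\n'.join(''.join('#' if v else '.' for v in r) for r in m))
n,l,st,c=cv2.connectedComponentsWithStats(m,connectivity=8);i=1+np.argmax(st[1:,4]);ys,xs=np.nonzero(l==i)
for z in(.1366,):
    P=np.array([onz("scene",x+331,y+276,z)[:2] for x,y in zip(xs,ys)])
    f=lambda c:np.hypot(*(P-c[:2]).T)-.0112
    r=least_squares(f,[.493,-.287],loss="soft_l1",f_scale=.001);print(r.x,np.std(f(r.x)))
s=cv2.imread("pics/scene0.png")
# same method on original bush
g=cv2.cvtColor(s,cv2.COLOR_BGR2GRAY)[172:202,205:245];ys,xs=np.nonzero(g>150)
P=np.array([onz("scene",x+205,y+172,.052)[:2] for x,y in zip(xs,ys)])
print(least_squares(lambda c:np.hypot(*(P-c).T)-.0112,[.42,.07],loss="soft_l1",f_scale=.001).x)
```

```text
..............
..............
..............
......###.....
....####......
....#.........
...##.........
...#..........
..##..........
..##..........
..##..........
..##..........
...##.........
...###........
....####......
.....#######..
.......#####..
..............
..............
..............
[ 0.49337083 -0.28533793] 0.0008795671604177751
[0.41965176 0.06783553]
```

Run:
```python
from h import *
show();print(delta((.494,-.2874,.085)),delta((.494,-.2874,.073)))
```

```text
t 8.175 p [ 0.4941 -0.2855  0.1143] F [-0.32 -0.01 -1.38] M [-0.003  0.034 -0.028] gap 23.31 q [-0.72   0.615  1.672  0.     0.854  0.484]
tool xyz cols [[-0.933, -0.0, 0.359], [-0.359, 0.0, -0.933], [-0.0, -1.0, -0.0]] yaw of z -68.97 tilt 0.01
[0.026 0.976 0.057] [0.026 1.376 0.057]
```

apply_moves:
  motion:
    - [20,0.03,0.2,0.05,0]
    - [20,0.03,0.4,0.05,0]
    - [20,0.03,0.4,0.05,0]
    - [20,0.03,0.4,0.05,0]

```text
t: 8.68
tcp_pos: [0.4937, -0.2884, 0.1019]
tool_rot: [-0.129, 0.695, -0.695, 0.129]
force: [-0.1, -0.0, -0.9]
finger_gap: 0.269
```

Run:
```python
from h import *
show();print(delta((.494,-.2874,.073)))
a=manip.snapshot("scene")[:,:,::-1]
cv2.imwrite("pics/c2s.png",a)
show()
cv2.imwrite("pics/c2.png",cv2.resize(a[260:360,290:390],None,fx=6,fy=6))
```

```text
t 8.675 p [ 0.4937 -0.2884  0.1019] F [-0.12 -0.01 -0.93] M [-0.041 -0.045 -0.013] gap 22.94 q [-0.724  0.636  1.677  0.     0.829  0.481]
tool xyz cols [[-0.934, -0.0, 0.358], [-0.358, 0.0, -0.934], [0.0, -1.0, -0.0]] yaw of z -69.05 tilt 0.01
[-0.021  0.963 -0.026]
t 8.725 p [ 0.4938 -0.2885  0.102 ] F [ 0.38 -0.94 -0.46] M [-0.006  0.01   0.005] gap 22.8 q [-0.724  0.636  1.676  0.     0.829  0.481]
tool xyz cols [[-0.934, 0.0, 0.358], [-0.358, -0.0, -0.934], [-0.0, -1.0, 0.0]] yaw of z -69.05 tilt 0.01
```

View pics/c2.png

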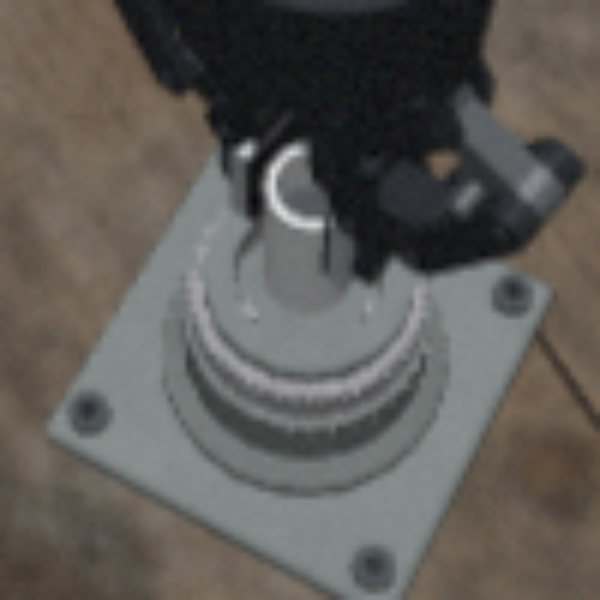

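The bush hangs laterally centred between the jaw marks, with its axis near column 341. I'll lower it now.

apply_moves:
  motion:
    - [20,-0.02,0.25,-0.03,0]
    - [20,-0.02,0.5,-0.03,0]
    - [20,-0.02,0.75,-0.03,0]
    - [20,-0.02,0.87,-0.03,0]
    - [20,-0.02,0.87,-0.03,0]

```text
t: 9.35
tcp_pos: [0.4938, -0.2871, 0.0754]
tool_rot: [-0.129, 0.696, -0.695, 0.128]
force: [0.9, -0.2, -1.1]
finger_gap: 0.269
```

Run:
```python
from h import *
show();print(delta((.494,-.2876,.073)))
```

```text
t 9.35 p [ 0.4938 -0.2871  0.0754] F [ 0.87 -0.23 -1.14] M [ 0.005 -0.007 -0.043] gap 22.99 q [-0.722  0.678  1.691  0.     0.774  0.483]
tool xyz cols [[-0.934, -0.001, 0.358], [-0.358, 0.001, -0.934], [0.0, -1.0, -0.001]] yaw of z -69.04 tilt 0.05
[-0.001  0.081  0.017]
```

apply_moves:
  motion:
    - [20,0,0.04,0,0]
    - [20,0,0.07,0,0]
    - [20,0,0.07,0,0]

```text
t: 9.72
tcp_pos: [0.494, -0.2873, 0.0739]
tool_rot: [0.129, -0.695, 0.695, -0.129]
force: [-1.5, 0.3, 0.2]
finger_gap: 0.265
```

apply_moves:
  motion:
    - [20,0,0.03,0,0]
    - [20,0,0.03,0,0]

```text
t: 9.98
tcp_pos: [0.4941, -0.2874, 0.0731]
tool_rot: [0.129, -0.695, 0.695, -0.129]
force: [0.5, -0.6, 0.3]
finger_gap: 0.268
```

apply_moves:
  motion:
    - [28,0,0.01,0,0]
    - [34,0,0.01,0,0]
    - [40,0,0.01,0,0]
    - [45,0,0,0,0]
    - [45,0,0,0,0]

```text
t: 10.6
tcp_pos: [0.494, -0.2873, 0.0729]
tool_rot: [0.129, -0.695, 0.695, -0.129]
force: [0.7, -0.1, -0.7]
finger_gap: 0.524
```

apply_moves:
  motion:
    - [50,0,-0.5,0,0]
    - [60,0,-1.2,0,0]
    - [75,0,-2.2,0,0]
    - [85,0,-2.6,0,0]
    - [85,0,-2.6,0,0]

```text
t: 11.22
tcp_pos: [0.4945, -0.2876, 0.1521]
tool_rot: [0.128, -0.695, 0.696, -0.129]
force: [-0.7, 0.5, 0.9]
finger_gap: 0.995
```

Run:
```python
from h import *
show()
a=manip.snapshot("scene")[:,:,::-1]
cv2.imwrite("pics/d1s.png",a)
cv2.imwrite("pics/d1.png",cv2.resize(a[260:360,290:390],None,fx=6,fy=6))
```

```text
t 11.225 p [ 0.4945 -0.2876  0.1521] F [-0.66  0.53  0.87] M [ 0.035 -0.02  -0.007] gap 85.0 q [-0.722  0.56   1.644  0.     0.935  0.483]
tool xyz cols [[-0.934, 0.002, 0.358], [-0.358, -0.002, -0.934], [-0.001, -1.0, 0.002]] yaw of z -69.04 tilt 0.15
```

View pics/d1.png

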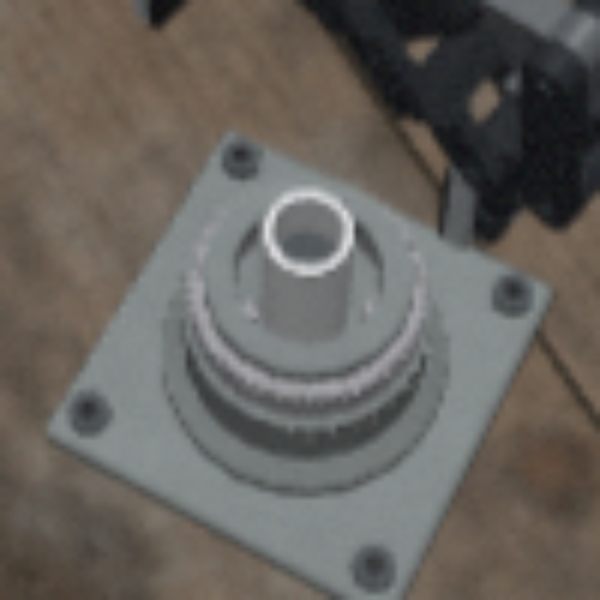

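The bush stands upright in the well, with its rim centre at about (341,299) in the scene view, midway between the well's sides. I'll check its offset from the chuck axis in this camera.

Run:
```python
from h import *
from scipy.optimize import least_squares
a=cv2.imread("pics/d1s.png");g=cv2.cvtColor(a,cv2.COLOR_BGR2GRAY)
x0,y0=331,289;sub=g[y0:y0+19,x0:x0+20];m=(sub>150).astype(np.uint8)
cs,_=cv2.findContours(m,cv2.RETR_EXTERNAL,cv2.CHAIN_APPROX_NONE);e=cv2.fitEllipse(max(cs,key=len))
print(e,onz("scene",e[0][0]+x0,e[0][1]+y0,.096))
def dark(x,y,thr):
    r=5;gg=g[y-r:y+r+1,x-r:x+r+1].astype(float)
    w=np.clip(thr-gg,0,None);yy,xx=np.mgrid[-r:r+1,-r:r+1];return x+(w*xx).sum()/w.sum(),y+(w*yy).sum()/w.sum()
PS=[onz("scene",*dark(x,y,80),.015) for x,y in((330,286),(375,309),(304,328),(352,354))];print(np.round(PS,4),np.mean(PS,0))
```

```text
((9.938508033752441, 8.938508033752441), (14.093993186950684, 14.393568992614746), 135.0) [ 0.49317615 -0.28720654  0.096     ]
[[ 0.5086 -0.2257  0.015 ]
 [ 0.556  -0.3015  0.015 ]
 [ 0.4322 -0.2717  0.015 ]
 [ 0.4794 -0.3483  0.015 ]] [ 0.49403912 -0.28680459  0.015     ]
```

Run:
```python
from h import *
show();print(delta((.4945,-.287,.07)),delta((.4945,-.287,.042)))
```

```text
t 11.275 p [ 0.4939 -0.2872  0.1511] F [-0.43  0.49 -0.32] M [-0.013 -0.009  0.021] gap 84.63 q [-0.722  0.561  1.645 -0.     0.935  0.483]
tool xyz cols [[-0.934, 0.0, 0.358], [-0.358, -0.0, -0.934], [-0.0, -1.0, 0.0]] yaw of z -69.04 tilt 0.02
[-2.100e-02  2.704e+00 -1.000e-03] [-2.100e-02  3.637e+00 -1.000e-03]
```

apply_moves:
  motion:
    - [85,-0.02,1,0,0]
    - [85,-0.02,2,0,0]
    - [85,-0.02,2.8,0,0]
    - [85,-0.02,3.4,0,0]
    - [85,-0.02,3.6,0,0]
    - [85,-0.02,3.6,0,0]
    - [85,-0.02,3.6,0,0]

```text
t: 12.15
tcp_pos: [0.4951, -0.2875, 0.0437]
tool_rot: [0.128, -0.695, 0.696, -0.129]
force: [0.0, -0.5, -0.7]
finger_gap: 0.993
```

Run:
```python
from h import *
show();print(delta((.4945,-.287,.042)))
```

```text
t 12.15 p [ 0.4951 -0.2875  0.0437] F [ 0.03 -0.48 -0.71] M [-0.068 -0.017  0.056] gap 84.82 q [-0.721  0.731  1.701  0.     0.708  0.484]
tool xyz cols [[-0.934, 0.001, 0.358], [-0.358, -0.001, -0.934], [-0.001, -1.0, 0.001]] yaw of z -69.04 tilt 0.1
[ 0.012  0.056 -0.022]
```

apply_moves:
  motion:
    - [72,0,0.04,0,0]
    - [60,0,0.04,0,0]
    - [55,0,0.04,0,0]
    - [55,0,0.04,0,0]
    - [55,0,0.04,0,0]
  squeeze: 25

```text
t: 12.78
tcp_pos: [0.4944, -0.2866, 0.0425]
tool_rot: [-0.129, 0.696, -0.695, 0.129]
force: [-1.3, 2.4, 6.1]
finger_gap: 0.744
```

Run:
```python
from h import *
show()
```

```text
t 12.775 p [ 0.4944 -0.2866  0.0425] F [-1.26  2.4   6.08] M [0.4   0.162 0.03 ] gap 63.58 q [-0.721  0.733  1.703  0.     0.707  0.484]
tool xyz cols [[-0.934, -0.0, 0.358], [-0.358, 0.001, -0.934], [-0.0, -1.0, -0.001]] yaw of z -69.04 tilt 0.03
```

apply_moves:
  motion:
    - [55,0,0,0,0]
    - [55,0,0,0,0]
    - [55,0,0,0,0.5]
    - [55,0,0,0,1.0]
    - [55,0,0,0,1.5]
    - [55,0,0,0,2.0]
  squeeze: 70

```text
t: 13.52
tcp_pos: [0.4944, -0.2864, 0.0431]
tool_rot: [-0.006, 0.707, -0.707, 0.005]
force: [-0.6, 3.8, 9.9]
finger_gap: 0.728
```

Run:
```python
from h import *
show()
```

```text
t 13.525 p [ 0.4944 -0.2864  0.0431] F [-0.58  3.82  9.86] M [0.549 0.157 0.337] gap 62.14 q [-0.721  0.732  1.703 -0.     0.708  0.834]
tool xyz cols [[-1.0, -0.0, 0.016], [-0.016, 0.0, -1.0], [0.0, -1.0, -0.0]] yaw of z -89.1 tilt 0.02
```

apply_moves:
  motion:
    - [55,0,0,0,0.5]
    - [55,0,0,0,1.0]
    - [55,0,0,0,1.5]
    - [55,0,0,0,2.0]
    - [55,0,0,0,2.5]

```text
t: 14.15
tcp_pos: [0.4944, -0.2862, 0.0431]
tool_rot: [0.147, 0.692, -0.691, -0.148]
force: [-1.1, 3.6, 9.9]
finger_gap: 0.733
```

Run:
```python
from h import *
show()
a=manip.snapshot("scene")[:,:,::-1]
cv2.imwrite("pics/e1s.png",a)
show()
cv2.imwrite("pics/e1.png",cv2.resize(a[260:360,290:390],None,fx=6,fy=6))
```

```text
t 14.15 p [ 0.4944 -0.2862  0.0431] F [-1.07  3.59  9.87] M [0.68  0.151 0.388] gap 62.64 q [-0.72   0.732  1.703  0.     0.708  1.271]
tool xyz cols [[-0.913, -0.0, -0.408], [0.408, 0.001, -0.913], [0.0, -1.0, -0.0]] yaw of z -114.1 tilt 0.03
t 14.2 p [ 0.4944 -0.2862  0.0431] F [-2.29  3.45  8.92] M [ 0.591  0.238 -0.319] gap 62.02 q [-7.200e-01  7.320e-01  1.703e+00  1.000e-03  7.080e-01  1.273e+00]
tool xyz cols [[-0.912, -0.0, -0.411], [0.411, 0.001, -0.912], [0.0, -1.0, -0.001]] yaw of z -114.27 tilt 0.04
```

View pics/e1.png

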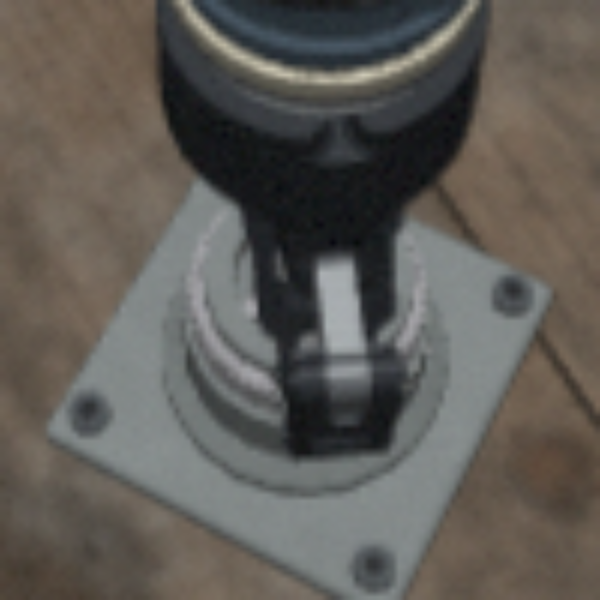

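The fingers hold the ring at about crop (340,400), clear of the collars, and the ring has turned about 45°. From here I'll turn slowly and read the moment while it moves.

```bash
cat > f.py <<'E'
from h import *
s=manip.sense();m=R.from_quat(s["tool_rot"]).as_matrix()
print("t",round(s["t"],3),"turned",round(-69.04-np.degrees(np.arctan2(m[1,2],m[0,2])),2),"Mz",round(s["ft_torque"][2],3),"tau6",round(s["tau"][5],3),"qd6",round(s["qd"][5],3),"F",np.round(s["force"],1),"z",round(s["tcp_pos"][2],4))
E
python3 f.py
```

```text
t 14.2 turned 45.23 Mz -0.319 tau6 0.06 qd6 -0.094 F [-2.3  3.5  8.9] z 0.0431
```

apply_moves:
  motion:
    - [55,0,0,0,0.15]
    - [55,0,0,0,0.3]
    - [55,0,0,0,0.45]

```text
t: 14.58
tcp_pos: [0.4945, -0.2862, 0.0431]
tool_rot: [0.174, 0.686, -0.685, -0.174]
force: [-0.3, 3.9, 9.5]
finger_gap: 0.725
```

```bash
python3 f.py
```

```text
t 14.575 turned 49.44 Mz 0.43 tau6 0.249 qd6 0.207 F [-0.3  3.9  9.5] z 0.0431
```

apply_moves:
  motion:
    - [55,0,0,0,0.15]

```text
t: 14.7
tcp_pos: [0.4944, -0.2862, 0.0431]
tool_rot: [0.183, 0.683, -0.683, -0.183]
force: [-1.4, 3.9, 10.2]
finger_gap: 0.729
```

```bash
python3 f.py
```

```text
t 14.7 turned 50.94 Mz 0.393 tau6 0.279 qd6 0.206 F [-1.4  3.9 10.2] z 0.0431
```

apply_moves:
  motion:
    - [55,0,0,0,0.15]

```text
t: 14.82
tcp_pos: [0.4944, -0.2861, 0.0431]
tool_rot: [0.192, 0.681, -0.68, -0.192]
force: [-1.2, 4.1, 8.4]
finger_gap: 0.73
```

```bash
python3 f.py
```

```text
t 14.825 turned 52.43 Mz 0.462 tau6 0.309 qd6 0.206 F [-1.2  4.1  8.4] z 0.0431
```

apply_moves:
  motion:
    - [55,0,0,0,0.15]

```text
t: 14.95
tcp_pos: [0.4945, -0.2862, 0.0431]
tool_rot: [0.2, 0.678, -0.678, -0.201]
force: [-0.2, 4.5, 9.1]
finger_gap: 0.725
```

```bash
python3 f.py
```

```text
t 14.95 turned 53.92 Mz 0.467 tau6 0.341 qd6 0.207 F [-0.2  4.5  9.1] z 0.0431
```

apply_moves:
  motion:
    - [55,0,0,0,0.15]

```text
t: 15.08
tcp_pos: [0.4945, -0.2862, 0.0431]
tool_rot: [0.209, 0.676, -0.675, -0.21]
force: [-0.4, 3.7, 9.0]
finger_gap: 0.724
```

```bash
python3 f.py
```

```text
t 15.075 turned 55.41 Mz 0.582 tau6 0.375 qd6 0.208 F [-0.4  3.7  9. ] z 0.0431
```

```bash
python3 - <<'E'
from h import *
a=manip.snapshot("scene")[:,:,::-1]
cv2.imwrite("pics/e2s.png",a)
d=cv2.imread("pics/d1s.png")
k=6
cv2.imwrite("pics/e2.png",np.hstack([cv2.resize(a[280:345,300:366],None,fx=k,fy=k),cv2.resize(d[280:345,300:366],None,fx=k,fy=k)]))
E
python3 f.py
```

```text
t 15.125 turned 55.46 Mz 0.238 tau6 0.353 qd6 -0.024 F [-1.5  3.6  9.9] z 0.0431
```

View pics/e2.png

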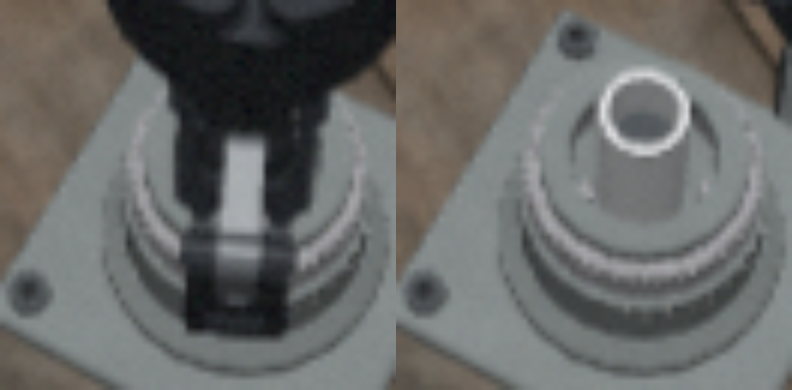

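The fingers block the view of the bush, so this picture doesn't settle it. Touch can't come before 51.6°, so the force is at most about 25 N now and small steps are safe.

apply_moves:
  motion:
    - [55,0,0,0,0.1]

```text
t: 15.25
tcp_pos: [0.4945, -0.2862, 0.0431]
tool_rot: [0.215, 0.674, -0.673, -0.215]
force: [-0.6, 4.4, 9.1]
finger_gap: 0.727
```

```bash
python3 f.py
```

```text
t 15.25 turned 56.38 Mz 0.554 tau6 0.43 qd6 0.141 F [-0.6  4.4  9.1] z 0.0431
```

apply_moves:
  motion:
    - [55,0,0,0,0.1]

```text
t: 15.38
tcp_pos: [0.4945, -0.2862, 0.0431]
tool_rot: [0.221, 0.672, -0.672, -0.221]
force: [-0.7, 4.5, 9.0]
finger_gap: 0.732
```

```bash
python3 f.py
```

```text
t 15.375 turned 57.37 Mz 0.573 tau6 0.464 qd6 0.139 F [-0.7  4.5  9. ] z 0.0431
```

apply_moves:
  motion:
    - [55,0,0,0,0.1]

```text
t: 15.5
tcp_pos: [0.4945, -0.2861, 0.0431]
tool_rot: [0.227, 0.67, -0.67, -0.227]
force: [-1.1, 3.9, 10.0]
finger_gap: 0.727
```

```bash
python3 f.py
```

```text
t 15.5 turned 58.37 Mz 0.483 tau6 0.488 qd6 0.138 F [-1.1  3.9 10. ] z 0.0431
```

apply_moves:
  motion:
    - [55,0,0,0,0.03]

```text
t: 15.62
tcp_pos: [0.4945, -0.2861, 0.0431]
tool_rot: [0.228, 0.669, -0.669, -0.229]
force: [-0.0, 5.0, 9.7]
finger_gap: 0.73
```

```bash
python3 f.py
```

```text
t 15.625 turned 58.65 Mz 0.608 tau6 0.568 qd6 0.036 F [-0.   5.   9.7] z 0.0431
```

apply_moves:
  motion:
    - [55,0,0,0,0.03]

```text
t: 15.75
tcp_pos: [0.4945, -0.2861, 0.0431]
tool_rot: [0.23, 0.669, -0.669, -0.23]
force: [-0.8, 3.7, 9.6]
finger_gap: 0.733
```

```bash
python3 f.py
```

```text
t 15.75 turned 58.94 Mz 0.574 tau6 0.561 qd6 0.041 F [-0.8  3.7  9.6] z 0.0431
```

apply_moves:
  motion:
    - [55,0,0,0,0.03]

```text
t: 15.88
tcp_pos: [0.4945, -0.2861, 0.0431]
tool_rot: [0.232, 0.668, -0.668, -0.232]
force: [-0.1, 3.7, 10.0]
finger_gap: 0.731
```

```bash
python3 f.py
```

```text
t 15.875 turned 59.24 Mz 0.601 tau6 0.568 qd6 0.042 F [-0.1  3.7 10. ] z 0.0431
```

apply_moves:
  motion:
    - [55,0,0,0,0.03]

```text
t: 16.0
tcp_pos: [0.4945, -0.2861, 0.0431]
tool_rot: [0.233, 0.668, -0.667, -0.234]
force: [-0.5, 3.8, 9.6]
finger_gap: 0.728
```

```bash
python3 f.py
```

```text
t 16.0 turned 59.54 Mz 0.58 tau6 0.575 qd6 0.04 F [-0.5  3.8  9.6] z 0.0431
```

Averaged over the slow rows, the moment is about 0.59 N m. Free turning gave about 0.36, so the excess of about 0.22 corresponds to roughly 37 N, and I'll stop here. Next I'll release the ring, lift and check.

apply_moves:
  motion:
    - [66,0,0,0,0]
    - [75,0,0,0,0]
    - [85,0,0,0,0]
    - [85,0,0,0,0]

```text
t: 16.5
tcp_pos: [0.4945, -0.2873, 0.0416]
tool_rot: [-0.235, -0.667, 0.667, 0.235]
force: [0.7, -0.2, -0.5]
finger_gap: 0.998
```

apply_moves:
  motion:
    - [85,0,-0.7,0,0]
    - [85,0,-1.7,0,0]
    - [85,0,-3,0,0]
    - [85,0,-4.5,0,0]
    - [85,0,-4.5,0,0]

```text
t: 17.12
tcp_pos: [0.4966, -0.2889, 0.1804]
tool_rot: [-0.237, -0.666, 0.668, 0.232]
force: [0.2, 0.0, -0.6]
finger_gap: 0.999
```

```bash
python3 f.py
python3 - <<'E'
from h import *
a=manip.snapshot("scene")[:,:,::-1]
cv2.imwrite("pics/g1s.png",a)
d=cv2.imread("pics/d1s.png")
k=6
cv2.imwrite("pics/g1.png",np.hstack([cv2.resize(a[280:345,300:366],None,fx=k,fy=k),cv2.resize(d[280:345,300:366],None,fx=k,fy=k)]))
g=cv2.cvtColor(a,cv2.COLOR_BGR2GRAY);x0,y0=331,289;m=(g[y0:y0+19,x0:x0+20]>150).astype(np.uint8)
cs,_=cv2.findContours(m,cv2.RETR_EXTERNAL,cv2.CHAIN_APPROX_NONE);e=cv2.fitEllipse(max(cs,key=len))
print(e,onz("scene",e[0][0]+x0,e[0][1]+y0,.096))
E
```

```text
t 17.125 turned 59.7 Mz 0.05 tau6 -0.0 qd6 0.001 F [ 0.2  0.  -0.6] z 0.1804
((9.352730751037598, 13.451767921447754), (3.303218126296997, 9.827672958374023), 97.5811767578125) [ 0.48850087 -0.29322216  0.096     ]
```

View pics/g1.png

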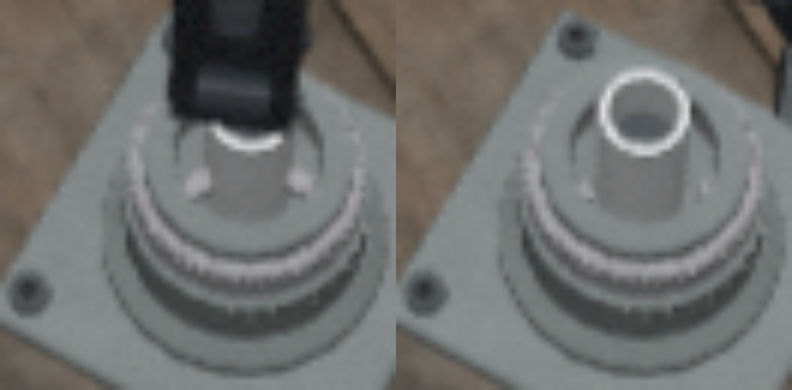

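The picture shows both visible jaws, at crop (200,182) and (300,182), reaching the bush wall. I'll move the hand clear for a full check.

apply_moves:
  motion:
    - [85,0.8,-0.8,-0.8,0]
    - [85,1.8,-1.5,-1.8,0]
    - [85,3,-2,-3,0]
    - [85,3,-2,-3,0]
    - [85,3,-2,-3,0]

```text
t: 17.8
tcp_pos: [0.4803, -0.1605, 0.2357]
tool_rot: [-0.234, -0.667, 0.667, 0.235]
force: [-0.7, 0.4, 0.1]
finger_gap: 0.997
```

Run:
```python
from h import *
show()
a=manip.snapshot("scene")[:,:,::-1];b=manip.snapshot("top")[:,:,::-1]
cv2.imwrite("pics/g2s.png",a);cv2.imwrite("pics/g2t.png",b)
k=6
cv2.imwrite("pics/g2.png",np.hstack([cv2.resize(a[280:345,300:366],None,fx=k,fy=k,interpolation=0),cv2.resize(b[205:270,382:448],None,fx=k,fy=k,interpolation=0)]))
g=cv2.cvtColor(a,cv2.COLOR_BGR2GRAY);x0,y0=331,289;m=(g[y0:y0+18,x0:x0+20]>150).astype(np.uint8)
cs,_=cv2.findContours(m,cv2.RETR_EXTERNAL,cv2.CHAIN_APPROX_NONE);e=cv2.fitEllipse(max(cs,key=len))
print(e,onz("scene",e[0][0]+x0,e[0][1]+y0,.096))
```

```text
t 17.8 p [ 0.4803 -0.1605  0.2357] F [-0.72  0.44  0.14] M [-0.007  0.06   0.009] gap 85.12 q [-0.543  0.364  1.719 -0.     1.06   1.703]
tool xyz cols [[-0.78, -0.002, -0.625], [0.625, 0.0, -0.78], [0.001, -1.0, 0.001]] yaw of z -128.7 tilt 0.09
((10.360833168029785, 8.656005859375), (13.546514511108398, 14.085453987121582), 99.01019287109375) [ 0.49399425 -0.28712632  0.096     ]
```

View pics/g2.png

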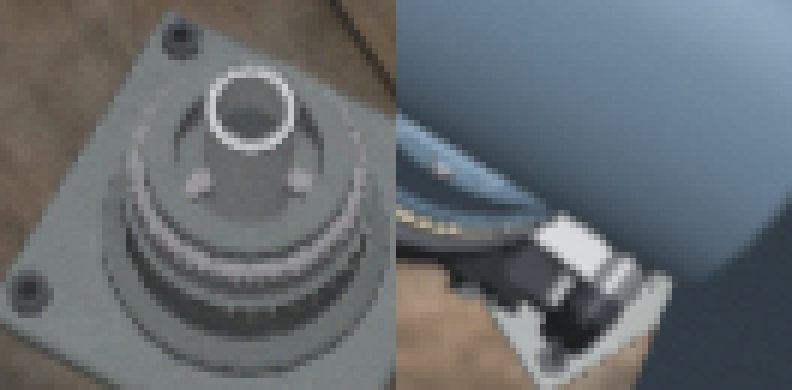

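```bash
python3 -c "
from station import manip
print(manip.sign_off())"
```

```text
the job is handed in; nothing more can be done
None
```

The bush is clamped upright in the centre of the chuck, the fingers are clear of it, and the job is handed in. The clock read about 18 s of the 64 s allowed.

**What I did:**
- I first touched the bench with the fingers at ring width. The tips stand 6.2 mm behind the TCP at that opening, so they held the ring at about 48 to 49 mm.
- I gripped the bush near its top, set it on the seat and let go.
- I then took the ring and turned the hand about 59.5° clockwise, let go and lifted away.

**Last checks:**
- **Grip:** the moment rose from about 0.34–0.39 N m in free turning to about 0.59 N m in the final slow turn. That suggests roughly 37 N of clamp force.
- **Position:** the clamped bush sits within about 0.5 mm of the chuck axis in the scene camera. It moved about 0.8 mm toward the centre as the jaws closed.
- **Jaws:** both jaws visible to the scene camera reach the bush wall.

**What was uncertain or disagreed:**
- Single moment readings scattered by about 0.05 N m. The moment also rose about 0.023 N m per degree instead of the expected 0.04, so the force could be off by about 10 N.
- The two cameras disagreed by about 3 mm in y. I used the scene camera's relative positions, which agreed with the arm.
- The arm hid the bush from the top camera at the end, so I have no second view of the final state.
- I did not measure the bystanders again at the end; the hand stayed well clear of them throughout.

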